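Let the practice balls down into the basket

TASK

Push the red basket along the board until it stands up against the rubber buffer of the green ball dispenser, under the mouth of its chute. Then press the red pad of the rocking lever down with the fingertips and keep it down until all four balls have rolled into the basket, and let the lever come up so that the gate is shut again. Only push and press: do not lift or tip the basket, do not touch the balls or the gate themselves, and leave the jar, the brush and the scraper where they are.

Things in the scene. Friction and masses are not known exactly. Their poses are not given: they have to be found in the camera images.
- dispenser: practice-ball dispenser of green sheet steel, screwed to the board. Origin on the board under the face of its rubber buffer; own z up, own -y is the way the balls run out, own x across it. Base plate 150 mm wide, 6 mm thick (own y +10 to +200 mm); two posts carry a sloping chute with the lever over it. Nothing of it is higher than 0.25 m
- buffer (a point): middle of the upright rubber buffer strip's face on the dispenser (130 mm wide, 40 to 70 mm above the board), facing the dispenser's own -y; the place the basket is pushed against
- mouth (a point): middle of the lip of the chute floor, 112 mm above the board, 50 mm out from the buffer face. The chute is open-topped, 54 mm wide, walls 48 mm high, and slopes up 8 degrees from here to its closed end at the dispenser's own y +170 mm
- rocker (a joint): the rocking lever, a steel yoke with its pivot across the chute at the dispenser's own y +70 mm, 195 mm above the board. 0 rad: gate down, pad end up (rest, held by a spring). Grows as the pad goes down, stop at 0.38 rad; balls pass under the gate from 0.3 rad on. Pressing the middle of the pad takes about 3 N at first, 6 N near the stop
- press_pad: red ribbed press pad at the upper end of the lever, beyond the closed end of the chute: 78 mm (own x) by 50 mm (own y), 8 mm thick; origin in the middle of its underside. At rest at the dispenser's own y +216 mm, its upper face 238 mm above the board, sloping 0.19 rad up away from the pivot; fully pressed 57 mm lower, sloping 0.19 rad the other way. Free room below it
- gate: the red steel gate blade, 40 mm wide, 48 mm high, 3 mm thick, hanging from the low end of the lever across the chute; origin at its centre. Works by the lever only, not to be touched
- basket: loose red plastic basket, open on top, 170 mm (own x) by 210 mm (own y) outside, 85 mm high, walls and floor 4 mm, 0.2 to 0.4 kg; origin under the centre of its floor, own z up. It starts on the board beyond the mouth of the chute, 50 to 110 mm short of the buffer, roughly in line with it; own y roughly along the dispenser's own y. Its rim passes under the chute with 20 mm to spare
- jar: bystander: glass jar with clamp lid, 90 mm diameter, 130 mm high, wooden tees in it; origin under its centre
- brush: bystander: steel shoe brush lying bristles down, black handle, 50 x 225 x 36 mm, length along own y; origin on the board, near its middle
- scraper: bystander: yellow plastic scraper lying flat, 80 mm wide at the blade, 193 mm long along own y, 14 mm high; origin on the board, near its middle
- ball0: white golf ball, 42.7 mm diameter, 46 g, number 1 of 4 in the chute counted from the gate; origin at its centre
- ball1: white golf ball, 42.7 mm diameter, 46 g, number 2 of 4 in the chute counted from the gate; origin at its centre
- ball2: white golf ball, 42.7 mm diameter, 46 g, number 3 of 4 in the chute counted from the gate; origin at its centre
- ball3: white golf ball, 42.7 mm diameter, 46 g, number 4 of 4 in the chute counted from the gate; origin at its centre
There are look-alikes about, which are no part of the job. Leave any brown look-alike of the ball0 alone. Leave any orange look-alike of the ball2 alone.

How it is judged:
By the outcome, as a careful person would: the job done as asked, in the order asked, and still so for the second after the job is handed in, with the robot touching nothing.
It also fails if it takes over 48 s, if anything falls off the work surface, if the arm or the gripper's body presses on something with over 40 N, if the wrist force passes 120 N, or if a joint passes its speed limit or range.

ROBOT

A 6-joint arm with a two-finger parallel gripper is mounted at the origin on the work surface. World frame = base frame: x ahead of the robot, y to its left, z up, the work surface at z = 0. Lengths are in m, angles in rad, forces in N, time in s.
With the tool pointing down it reaches from about 0.4 to 0.825 m from the base axis. Payload 7 kg.
Tool frame: the origin (TCP) lies at the very end of the fingers, on their centre line; the grasp point (between the pads) lies 19 mm behind it (robot.grip_point_offset is the distance from the TCP to the grasp point, in m); z points along the fingers, y is the line along which they close (so a half turn about z gives the same grasp; the last joint's range is limited). The gripper opens to 85 mm and grips with 20 to 120 N. Pads are 22 mm wide; open, the fingers measure 114 mm over their backs; the gripper's body (76 mm by 85 mm) begins 54 mm behind the grasp point. The pads swing forward as they close: fully open they stand 13 mm farther back than shut.
Start: joints at [1.583, 0.359, 0.012, 0, -1.224, -0.288], TCP at [0.184, 0.649, 0.231] pointing down, gripper open.
Joint ranges: [-3.07, 3.07], [-1.43, 2.12], [-1.02, 1.25], [-3.03, 1.67], [-3.05, -0], [-3.03, 3.03]. Speed limits (rad/s): [2.39, 2.39, 3.01, 3.14, 3.14, 3.14].

INTERFACE

Orientations are given as a 3x3 rotation matrix whose columns are the frame's x, y, z axes.
In Python, from rig import sensors, optics, close_job, robot gives the robot as it stands.
- The arm moves only by the tool apply_moves, never from a script. Its argument "steps" is a list of rows, each a list of 7 numbers: the shift along the tool's x, y, z in units of 40 mm (1.0 is 40 mm), then the turn, a rotation vector about the tool's x, y, z in units of 5 degrees (1.0 is 5 degrees), then the closure, from 0 (fully open) to 1 (shut). A call has 1 to 5 rows; each row shifts and turns the commanded pose from where the row before left it, along the tool's axes as they then stand; what a row does not reach is not made up. A row lasts 1/12 s, in which the tool goes at most 41.7 mm and 7.16 degrees, less where a joint would pass 70% of its speed; a pose out of reach is approached as far as the arm can. A call is refused whole if a number of a shift passes 1 or a number of a turn 1, either way. A call with a gripper value outside its range is refused whole. The fingers move at their own pace and stop on an object; "squeeze" is the grip in N (left out, the last holds). Time passes only in rows, so rows that do not move let the fingers close. It gives the time, the measured TCP pose, the force, the opening and the grip force at its end, in the units of the state.
- sensors.observe(): the state, without advancing time (a new reading comes with each control period).
- optics.read_camera(name): name is "scene" or "top" or "wrist"; returns a dict with "color" (400x640x3 uint8, blue, green, red), "intrinsics" (3x3 intrinsics, pixels), "camera_from_world" (4x4, takes a point from world to camera coordinates). Camera axes: x right, y up, looking along -z (the intrinsics and any distortion apply to the point x, -y, -z); pixel columns grow to the right and rows downward; lengths in m; the calibration is good to about 2 mm. The wrist camera is an equidistant fisheye: a pixel r from the principal point sees the ray r / f radians off the axis. A picture is of the moment at which its call begins. There is no depth.
- close_job(): hands the job in; it is judged then, once.
The state is a dict: "t": time; "joint_positions": joint angles; "dq": joint speeds; "joint_efforts": joint torques, N m; "position": TCP position; "tool_rot": TCP orientation; "force": force on the tool from outside, world axes, zero at the start; "moment": the same for the moment, N m; "gripper_width": opening from 0.0 (shut) to 1.0 (fully open); "grasp_force": force on a finger pad.
Only numpy, scipy, OpenCV 4.12 (cv2) and the standard library are available. Lean on these libraries where they do the work, as an engineer would, in place of code of your own. Each camera call takes 0.05 s, during which the arm holds its last target. There are 200 camera calls.

## Working session

There is one attempt and no reset: what is moved stays moved. The work goes in short steps, Python scripts to look and compute and a tool call to move; the robot and the scene stay as the last step left them, time stands still between calls to the robot, and variables do not carry over. Pictures are saved under pics/ and viewed, at most 10 in all, crops included, and the job is handed in when it is done.

Besides the shell and the picture viewer there is one more tool, called after "Request:" by a JSON object that holds its "api" and its "payload", one argument or row to a line. apply_moves: Moves the arm, as the interface text tells. Its arguments: {"type":"object","properties":{"steps":{"type":"array","items":{"type":"array","items":{"type":"number"}}},"squeeze":{"type":"number"}},"required":["steps"]}

```bash
mkdir -p pics; python3 - <<'E'
from rig import sensors, optics
import cv2,numpy as np
s=sensors.observe();print(s['t'],s['position'],np.round(s['tool_rot'],3).tolist(),s['force'])
for n in("scene","top"):
    r=optics.read_camera(n);cv2.imwrite(f"pics/{n}0.png",r["color"]);np.savez(f"{n}.npz",K=r["intrinsics"],T=r["camera_from_world"]);print(n,r["intrinsics"],r["camera_from_world"],[k for k in r])
E
```

```text
0.0 [0.18370153 0.64900876 0.23037727] [[0.962, -0.272, -0.0], [-0.272, -0.962, -0.002], [0.0, 0.002, -1.0]] [-0.50877324 -0.47671066  0.57526172]
scene [[373.57005867   0.         322.50864104]
 [  0.         373.57005867 200.68217815]
 [  0.           0.           1.        ]] [[ 4.15673180e-02  9.99135677e-01  2.39653541e-04 -1.02898916e-01]
 [-7.89446883e-01  3.26965550e-02  6.12947432e-01  3.36131740e-01]
 [ 6.12409811e-01 -2.56677746e-02  7.90123654e-01 -1.41830706e+00]
 [ 0.00000000e+00  0.00000000e+00  0.00000000e+00  1.00000000e+00]] ['color', 'intrinsics', 'camera_from_world']
top [[392.4202548    0.         320.01084528]
 [  0.         392.4202548  196.42155746]
 [  0.           0.           1.        ]] [[-0.02943474 -0.9987982  -0.03918858  0.13602697]
 [ 0.99403942 -0.03336676  0.10378965 -0.58266   ]
 [-0.10497251 -0.03589997  0.99382693 -0.89351389]
 [ 0.          0.          0.          1.        ]] ['color', 'intrinsics', 'camera_from_world']
```

View pics/scene0.png

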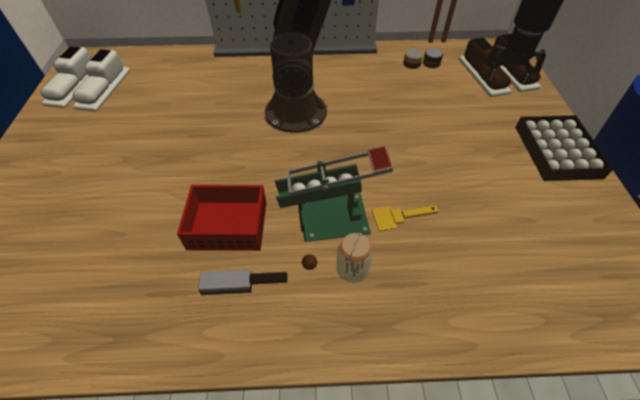

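View pics/top0.png

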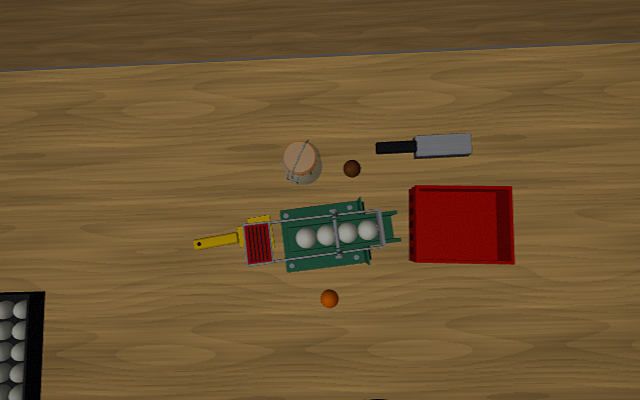

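The scene view shows the basket at (225,217), the dispenser at (330,200) with its pad at (380,160), the jar at (353,258), the brush at (243,281) and the scraper at (405,215). In the top view the basket is at (462,225), the pad at (258,243) and balls 305–368. The look-alikes are the brown ball (352,168), the orange ball (329,298) and the tray of white balls at left. The only red basket and red ribbed pad are the ones I listed, so I'll check them in a close crop.

```bash
python3 - <<'E'
import cv2
a=cv2.imread("pics/top0.png")[130:320,235:525]
cv2.imwrite("pics/crop.png",cv2.resize(a,None,fx=2.75,fy=2.75,interpolation=cv2.INTER_CUBIC))
E
```

```text
(no output)
```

View pics/crop.png

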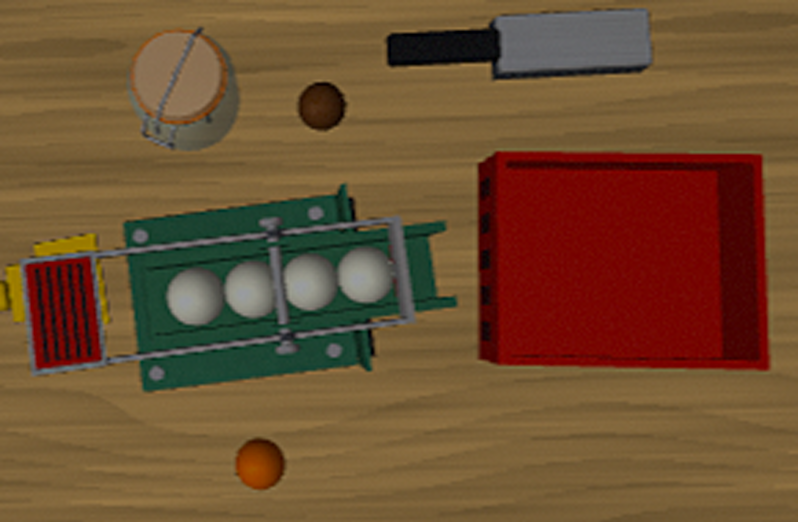

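The crop confirms the choice. Basket rim corners are about (497,153), (762,155), (769,369), (497,364), and the pad corners (95,257), (105,363), (35,373), (23,262). The dispenser plate's rear corners are (125,220) and (145,391). Orange and brown balls are outside the lane.

```bash
cat > h.py <<'E'
import numpy as np
from scipy.optimize import least_squares
d=np.load("top.npz");K,T=d["K"],d["T"]
def proj(P):
    c=np.asarray(P)@T[:3,:3].T+T[:3,3]; q=np.c_[c[:,0],-c[:,1],-c[:,2]]@K.T
    return q[:,:2]/q[:,2:]
def w(p,L):
    L=np.asarray(L,float)/1000;c,s=np.cos(p[2]),np.sin(p[2])
    return L@np.array([[c,-s,0],[s,c,0],[0,0,1]]).T+[p[0],p[1],0]
def fit(L,px,p0):
    uv=np.array(px)/2.75+[235,130]
    r=least_squares(lambda p:(proj(w(p,L))-uv).ravel(),p0);return r.x,np.round(r.fun,1)
E
python3 - <<'E'
from h import *
pd,r=fit([(75,200,6),(-75,200,6),(39,191,233),(-39,191,233),(-39,241,243),(39,241,243),(29,-50,160),(-29,-50,160)],[(125,220),(145,391),(95,257),(105,363),(35,373),(23,262),(445,224),(455,302)],[.55,0,0]);print(pd,r)
pb,r=fit([(85,105,85),(85,-105,85),(-85,-105,85),(-85,105,85)],[(497,153),(762,155),(769,369),(497,364)],[.55,-.2,0]);print(pb,r)
c,s=np.cos(pd[2]),np.sin(pd[2]);R=np.array([[c,-s],[s,c]])
print("basket in disp",R.T@(pb[:2]-pd[:2]),pb[2]-pd[2])
print("pad",w(pd,[(0,216,238)]),"gate/lip",w(pd,[(0,-50,112)]),"target basket",w(pd,[(0,-105,0)]),"basket far mid",w(pb,[(0,-105,40)]))
print("cam",-T[:3,:3].T@T[:3,3])
for n,q in dict(jar=(181,95),brushL=(388,50),brushR=(650,65)).items():
    pass
E
```

```text
[0.50369179 0.00913976 0.09965535] [ 0.1  0.5  0.2  0.4  1.  -2.7  2.3  1.2 -0.6  1.5 -0.8 -1.2 -1.5  0.1
 -0.7  0.5]
[ 0.50969607 -0.19706701 -0.04686352] [-0.3 -0.7 -0.  -0.2  0.1  0.5  0.3  0.3]
basket in disp [-0.01454113 -0.20578105] -0.14651886745087705
pad [[0.48220185 0.22406808 0.238     ]] gate/lip [[ 0.50866632 -0.04061217  0.112     ]] target basket [[ 0.51413829 -0.09533928  0.        ]] basket far mid [[ 0.5047772  -0.30195173  0.04      ]]
cam [0.48939652 0.08434489 0.95380295]
```

Request:
{"api": "apply_moves", "payload": {
  "steps": [
    [0,0,-0.3,0,0,1,0],
    [0,0,-0.3,0,0,1,0],
    [0,0,-0.3,0,0,1,0],
    [0,0,-0.3,0,0,1,0],
    [0,0,-0.3,0,0,1,0]
  ]
}}

```text
t: 0.52
position: [0.1837, 0.6492, 0.2913]
tool_rot: [[0.754, -0.657, -0.0], [-0.657, -0.754, -0.001], [0.001, 0.001, -1.0]]
force: [0.4, -0.7, -0.3]
gripper_width: 0.998
grasp_force: 0.0
```

Request:
{"api": "apply_moves", "payload": {
  "steps": [
    [0,0,-0.1,0,0,1,0],
    [0,0,-0.1,0,0,1,0],
    [0,0,-0.1,0,0,1,0],
    [0,0,0,0,0,1,0],
    [0,0,0,0,0,1,0]
  ]
}}

```text
t: 0.93
position: [0.1838, 0.6494, 0.3031]
tool_rot: [[0.406, -0.914, -0.0], [-0.914, -0.406, -0.0], [0.0, 0.0, -1.0]]
force: [-0.7, 0.6, -0.5]
gripper_width: 0.999
grasp_force: 0.0
```

Request:
{"api": "apply_moves", "payload": {
  "steps": [
    [0,0,0,0,0,1,0],
    [0,0,0,0,0,1,0],
    [0,0,0,0,0,1,0],
    [0,0,0,0,0,1,0],
    [0,0,0,0,0,1,0]
  ]
}}

```text
t: 1.35
position: [0.1837, 0.6493, 0.3027]
tool_rot: [[-0.018, -1.0, -0.0], [-1.0, 0.018, -0.001], [0.001, 0.0, -1.0]]
force: [-0.0, 0.2, 0.4]
gripper_width: 1.002
grasp_force: 0.0
```

Request:
{"api": "apply_moves", "payload": {
  "steps": [
    [0.75,-0.7,0,0,0,0,0],
    [0.75,-0.7,0,0,0,0,0],
    [0.75,-0.7,0,0,0,0,0],
    [0.75,-0.7,0,0,0,0,0],
    [0.75,-0.7,0,0,0,0,0]
  ]
}}

```text
t: 1.77
position: [0.3224, 0.4958, 0.303]
tool_rot: [[-0.013, -1.0, -0.0], [-1.0, 0.013, -0.001], [0.001, 0.0, -1.0]]
force: [1.6, 0.1, 0.3]
gripper_width: 0.997
grasp_force: 0.0
```

Request:
{"api": "apply_moves", "payload": {
  "steps": [
    [0.75,-0.7,0,0,0,0,0],
    [0.75,-0.7,0,0,0,0,0],
    [0.75,-0.7,0,0,0,0,0],
    [0.75,-0.7,0,0,0,0,0],
    [0.75,-0.7,0,0,0,0,0]
  ]
}}

```text
t: 2.18
position: [0.4604, 0.3438, 0.3032]
tool_rot: [[-0.014, -1.0, -0.0], [-1.0, 0.014, -0.0], [0.0, 0.0, -1.0]]
force: [0.2, 1.3, 0.3]
gripper_width: 1.001
grasp_force: 0.0
```

Request:
{"api": "apply_moves", "payload": {
  "steps": [
    [0.75,-0.7,0,0,0,0,0],
    [0.75,-0.7,0,0,0,0,0],
    [1,0,0,0,0,0,0],
    [1,0,0,0,0,0,0],
    [1,0,0,0,0,0,0]
  ]
}}

```text
t: 2.6
position: [0.5129, 0.1628, 0.3025]
tool_rot: [[-0.014, -1.0, -0.001], [-1.0, 0.014, -0.001], [0.001, 0.001, -1.0]]
force: [1.8, 0.1, 0.0]
gripper_width: 1.006
grasp_force: 0.0
```

Request:
{"api": "apply_moves", "payload": {
  "steps": [
    [1,0,0,0,0,0,0],
    [1,0,0,0,0,0,0],
    [1,0,0,0,0,0,0],
    [1,0,0,0,0,0,0],
    [1,0,0,0,0,0,0]
  ]
}}

```text
t: 3.02
position: [0.5095, -0.037, 0.3033]
tool_rot: [[-0.014, -1.0, -0.0], [-1.0, 0.014, 0.0], [-0.0, 0.0, -1.0]]
force: [1.8, -0.3, -0.2]
gripper_width: 1.001
grasp_force: 0.0
```

Request:
{"api": "apply_moves", "payload": {
  "steps": [
    [1,0,0,0,0,0,0],
    [1,0,0,0,0,0,0],
    [1,0,0,0,0,0,0],
    [1,0,0,0,0,0,0],
    [1,0,0,0,0,0.34,0]
  ]
}}

```text
t: 3.43
position: [0.5068, -0.237, 0.3032]
tool_rot: [[-0.043, -0.999, -0.0], [-0.999, 0.043, 0.0], [-0.0, 0.0, -1.0]]
force: [1.7, 1.1, 0.5]
gripper_width: 1.002
grasp_force: 0.0
```

Request:
{"api": "apply_moves", "payload": {
  "steps": [
    [1,0,0,0,0,0,0],
    [1,0,0,0,0,0,0],
    [0.6,0,0,0,0,0,0],
    [0,0,1,0,0,0,0],
    [0,0,1,0,0,0,0]
  ]
}}

```text
t: 3.85
position: [0.5036, -0.3414, 0.2238]
tool_rot: [[-0.047, -0.999, 0.004], [-0.999, 0.047, -0.001], [0.001, -0.004, -1.0]]
force: [1.4, 0.4, -1.2]
gripper_width: 1.0
grasp_force: 0.0
```

Request:
{"api": "apply_moves", "payload": {
  "steps": [
    [0,0,1,0,0,0,0],
    [0,0,1,0,0,0,0],
    [0,0,1,0,0,0,0],
    [0,0,1,0,0,0,0],
    [0,0,0.8,0,0,0,0]
  ]
}}

```text
t: 4.27
position: [0.5014, -0.3385, 0.0282]
tool_rot: [[-0.044, -0.999, -0.002], [-0.999, 0.044, 0.001], [-0.001, 0.002, -1.0]]
force: [0.8, 0.8, -0.2]
gripper_width: 0.998
grasp_force: 0.0
```

```bash
python3 - <<'E'
from rig import sensors, optics
import cv2,numpy as np
s=sensors.observe();print(s['t'],s['position'],s['force'])
a=optics.read_camera("top")["color"][130:320,300:590]
cv2.imwrite("pics/a1.png",cv2.resize(a,None,fx=2.75,fy=2.75,interpolation=cv2.INTER_CUBIC))
E
```

```text
4.2667 [ 0.50141888 -0.33852809  0.02820765] [ 0.77648126  0.75231434 -0.17299869]
```

View pics/a1.png

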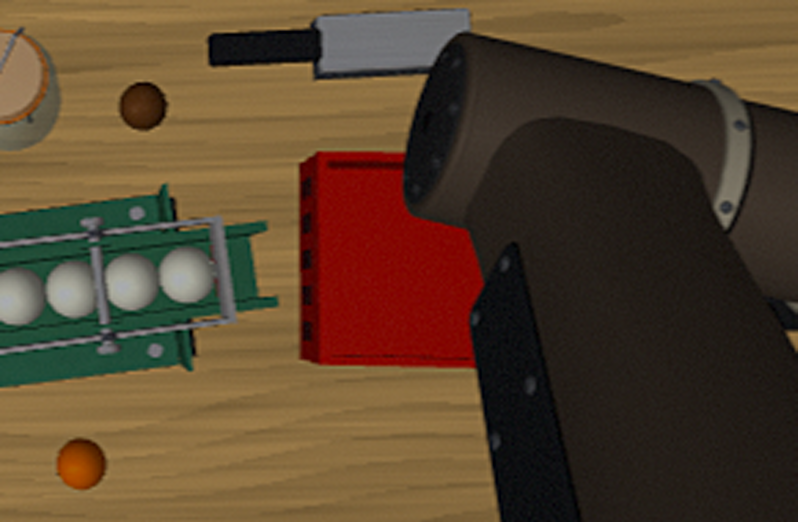

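The picture shows the gripper behind the far wall, clear of it. The basket's near rim edge is at crop x≈318 and the lane to the lip (≈270) is clear. Now I'll push.

Request:
{"api": "apply_moves", "payload": {
  "steps": [
    [-0.25,0,0,0,0,0,0],
    [-0.25,0,0,0,0,0,0],
    [-0.2,0,0,0,0,0,0],
    [-0.2,0,0,0,0,0,0],
    [-0.2,0,0,0,0,0,0]
  ]
}}

```text
t: 4.73
position: [0.5064, -0.2946, 0.0336]
tool_rot: [[-0.043, -0.999, 0.004], [-0.999, 0.043, -0.001], [0.001, -0.004, -1.0]]
force: [-0.3, -4.2, 2.2]
gripper_width: 0.995
grasp_force: 2.0
```

Request:
{"api": "apply_moves", "payload": {
  "steps": [
    [-0.2,0,0,0,0,0,0],
    [-0.2,0,0,0,0,0,0],
    [-0.2,0,0,0,0,0,0],
    [-0.2,0,0,0,0,0,0],
    [-0.2,0,0,0,0,0,0]
  ]
}}

```text
t: 5.15
position: [0.5079, -0.2552, 0.0331]
tool_rot: [[-0.043, -0.999, 0.003], [-0.999, 0.043, -0.002], [0.001, -0.003, -1.0]]
force: [-0.4, -6.1, 7.3]
gripper_width: 1.001
grasp_force: 3.2
```

```bash
python3 - <<'E'
from rig import sensors, optics
import cv2,numpy as np
s=sensors.observe();print(s['t'],s['position'],s['force'])
a=optics.read_camera("top")["color"][130:320,300:590]
cv2.imwrite("pics/a2.png",cv2.resize(a,None,fx=2.75,fy=2.75,interpolation=cv2.INTER_CUBIC))
E
```

```text
5.15 [ 0.50794191 -0.25519519  0.03306894] [-0.39819014 -6.13538125  7.32404145]
```

View pics/a2.png

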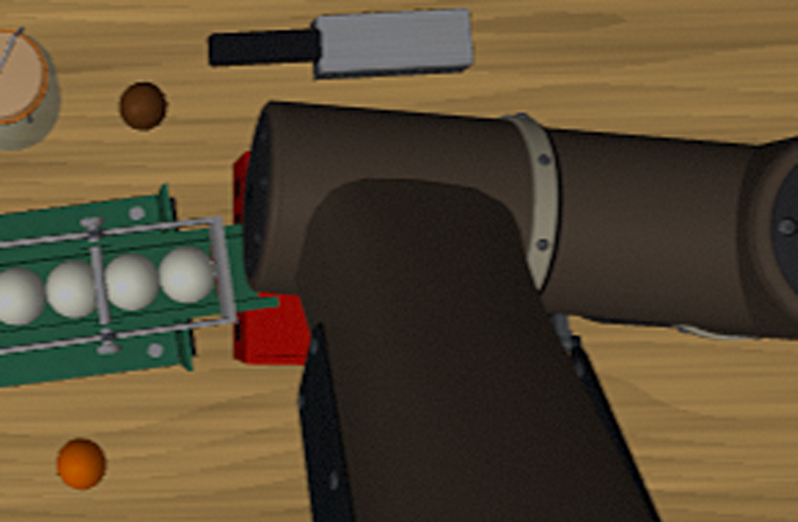

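```bash
python3 - <<'E'
from rig import optics
import cv2
a=optics.read_camera("scene")["color"][110:290,150:420]
cv2.imwrite("pics/a3.png",cv2.resize(a,None,fx=2.9,fy=2.9,interpolation=cv2.INTER_CUBIC))
E
```

```text
(no output)
```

View pics/a3.png

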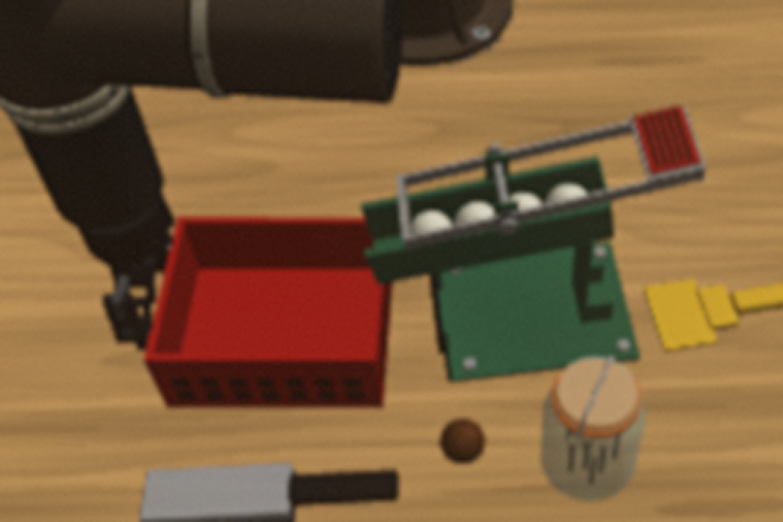

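The scene view shows the basket flat, fingers on its far wall (crop 130,310), and the wrist well above the chute. There is about 45 mm left to the buffer, so I'll finish the push while turning square.

Request:
{"api": "apply_moves", "payload": {
  "steps": [
    [-0.12,-0.05,-0.05,0,0,-0.28,0],
    [-0.12,-0.05,-0.05,0,0,-0.28,0],
    [-0.12,-0.05,-0.05,0,0,-0.28,0],
    [-0.12,-0.05,0,0,0,-0.28,0],
    [-0.12,-0.05,0,0,0,-0.28,0]
  ]
}}

```text
t: 5.67
position: [0.5173, -0.2307, 0.0378]
tool_rot: [[0.081, -0.997, 0.001], [-0.997, -0.081, -0.0], [0.001, -0.001, -1.0]]
force: [-0.2, -3.3, 3.2]
gripper_width: 0.997
grasp_force: 1.7
```

Request:
{"api": "apply_moves", "payload": {
  "steps": [
    [-0.1,-0.05,0,0,0,-0.28,0],
    [-0.1,-0.03,0,0,0,0,0],
    [-0.1,-0.03,0,0,0,0,0],
    [-0.1,0,0,0,0,0,0],
    [-0.1,0,0,0,0,0,0]
  ]
}}

```text
t: 6.08
position: [0.5188, -0.2105, 0.0373]
tool_rot: [[0.103, -0.995, -0.0], [-0.995, -0.103, -0.0], [0.0, 0.0, -1.0]]
force: [0.0, -4.9, 3.3]
gripper_width: 1.004
grasp_force: 1.8
```

Pushing gently further until the force rises, meaning the buffer is reached.

Request:
{"api": "apply_moves", "payload": {
  "steps": [
    [-0.08,0,0,0,0,0,0],
    [-0.08,0,0,0,0,0,0],
    [-0.05,0,0,0,0,0,0]
  ]
}}

```text
t: 6.33
position: [0.5179, -0.2081, 0.0384]
tool_rot: [[0.101, -0.995, -0.0], [-0.995, -0.101, -0.007], [0.007, 0.001, -1.0]]
force: [-0.1, -60.1, -0.1]
gripper_width: 0.998
grasp_force: 30.3
```

```bash
python3 - <<'E'
from rig import sensors,optics
import cv2
print(sensors.observe()['force'])
a=optics.read_camera("scene")["color"][110:290,150:420]
cv2.imwrite("pics/a4.png",cv2.resize(a,None,fx=2.9,fy=2.9,interpolation=cv2.INTER_CUBIC))
E
```

```text
[ -0.14693715 -60.05970364  -0.08637735]
```

View pics/a4.png

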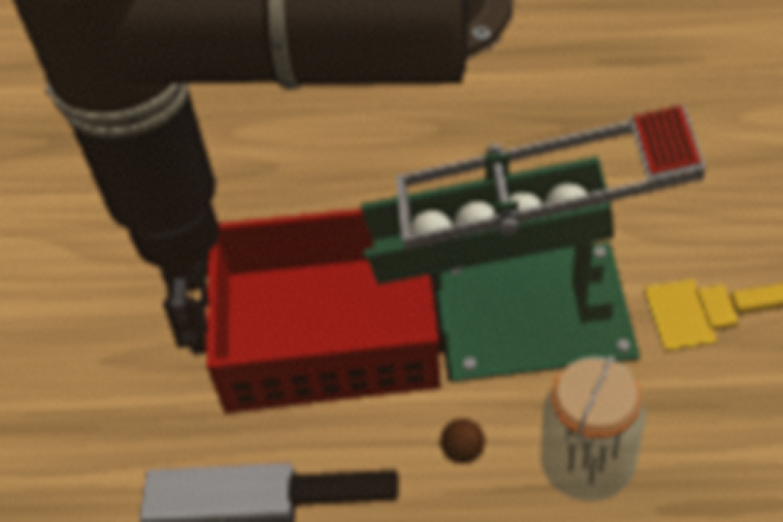

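The basket stands against the buffer: in the crop its near edge runs along the black strip at x≈440, square under the chute. The 60 N was on the fingertips. Now I'll back off, rise, and close the fingers.

Request:
{"api": "apply_moves", "payload": {
  "steps": [
    [0.15,0,0,0,0,0,0],
    [0.25,0,0,0,0,0,0],
    [0.6,0,0,0,0,0,0],
    [0,0,-0.6,0,0,0,0],
    [0,0,-1,0,0,0,0]
  ]
}}

```text
t: 6.8
position: [0.5186, -0.2419, 0.0971]
tool_rot: [[0.101, -0.995, -0.01], [-0.995, -0.101, 0.003], [-0.004, 0.009, -1.0]]
force: [1.0, -0.1, -0.1]
gripper_width: 0.996
grasp_force: 0.0
```

Request:
{"api": "apply_moves", "payload": {
  "steps": [
    [0,0,-1,0,0,0,0],
    [0,0,-1,0,0,0,0.3],
    [0,0,-1,0,0,0,1],
    [0,0,-1,0,0,0,1],
    [0,0,-1,0,0,0,1]
  ]
}}

```text
t: 7.22
position: [0.5214, -0.2414, 0.3029]
tool_rot: [[0.103, -0.995, -0.001], [-0.995, -0.103, 0.001], [-0.001, 0.001, -1.0]]
force: [0.9, -0.4, -0.6]
gripper_width: 0.457
grasp_force: 0.0
```

Request:
{"api": "apply_moves", "payload": {
  "steps": [
    [-1,0,0,0,0,0,1],
    [-1,0,0,0,0,0,1],
    [-1,0,0,0,0,0,1],
    [-1,0,0,0,0,0,1],
    [-1,0,0,0,0,0,1]
  ]
}}

```text
t: 7.63
position: [0.5004, -0.0412, 0.3009]
tool_rot: [[0.103, -0.995, -0.001], [-0.995, -0.103, 0.001], [-0.001, 0.001, -1.0]]
force: [1.9, 0.4, -0.4]
gripper_width: -0.003
grasp_force: 0.0
```

Request:
{"api": "apply_moves", "payload": {
  "steps": [
    [-1,0,0,0,0,0,1],
    [-1,0,0,0,0,0,1],
    [-1,0,0,0,0,0,1],
    [-1,0,0,0,0,0,1],
    [-1,0,0,0,0,0,1]
  ]
}}

```text
t: 8.05
position: [0.4796, 0.1579, 0.301]
tool_rot: [[0.104, -0.995, -0.001], [-0.995, -0.104, 0.001], [-0.001, 0.001, -1.0]]
force: [1.2, -0.4, -0.6]
gripper_width: 0.003
grasp_force: 0.0
```

```bash
python3 - <<'E'
from rig import sensors,optics
import cv2
s=sensors.observe();print(s['t'],s['position'],s['gripper_width'])
a=optics.read_camera("top")["color"][130:320,215:505]
cv2.imwrite("pics/a5.png",cv2.resize(a,None,fx=2.75,fy=2.75,interpolation=cv2.INTER_CUBIC))
E
```

```text
8.05 [0.47959952 0.15792582 0.30098744] 0.0032075558937163955
```

View pics/a5.png

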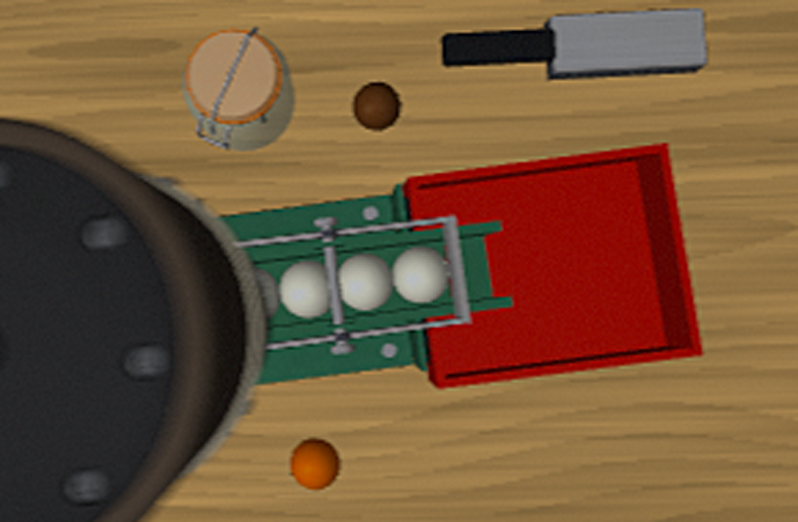

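The picture shows the basket square to the dispenser, with rim corners at about (405,178), (667,144), (701,353), (437,386) and the chute lip inside it at (506,262). I'll check the fit numerically.

```bash
python3 - <<'E'
from h import *
pd=np.array([0.50369,0.00914,0.09966])
pb,r=fit([(85,105,85),(85,-105,85),(-85,-105,85),(-85,105,85)],[(405-55,178),(667-55,144),(701-55,353),(437-55,386)],[.51,-.1,.1])
c,s=np.cos(pd[2]),np.sin(pd[2]);R=np.array([[c,-s],[s,c]])
print(pb,r,R.T@(pb[:2]-pd[:2]),pb[2]-pd[2])
E
```

```text
[ 0.5089438  -0.09188417  0.09845322] [ 0.4 -0.6 -0.3 -0.8  0.3  0.5 -0.4  0.8] [-0.00482368 -0.10104562] -0.0012067786913002865
```

Request:
{"api": "apply_moves", "payload": {
  "steps": [
    [-0.8,-0.12,0,0,0,0,1],
    [-0.84,-0.12,0,0,0,0,1],
    [0,0,0.6,0,0,0,1],
    [0,0,0.6,0,0,0,1]
  ]
}}

```text
t: 8.43
position: [0.4835, 0.2245, 0.2528]
tool_rot: [[0.106, -0.994, 0.0], [-0.994, -0.106, 0.002], [-0.002, -0.0, -1.0]]
force: [0.8, -0.1, -0.9]
gripper_width: -0.001
grasp_force: 0.0
```

The basket is flush, square and 5 mm off centre, which is fine. Pressing the pad now.

Request:
{"api": "apply_moves", "payload": {
  "steps": [
    [0,0,0.3,0,0,0,1],
    [0,0,0.2,0,0,0,1],
    [0,0,0.25,0,0,0,1],
    [0,0,0.25,0,0,0,1],
    [0,0,0.25,0,0,0,1]
  ]
}}

```text
t: 8.85
position: [0.4845, 0.2232, 0.2041]
tool_rot: [[0.103, -0.995, 0.002], [-0.995, -0.103, 0.003], [-0.003, -0.002, -1.0]]
force: [-3.1, 3.9, 6.7]
gripper_width: 0.001
grasp_force: 3.1
```

Request:
{"api": "apply_moves", "payload": {
  "steps": [
    [0,0,0.2,0,0,0,1],
    [0,0,0.15,0,0,0,1],
    [0,0,0.1,0,0,0,1],
    [0,0,0,0,0,0,1]
  ]
}}

```text
t: 9.18
position: [0.4846, 0.2231, 0.1859]
tool_rot: [[0.103, -0.995, 0.002], [-0.995, -0.103, 0.002], [-0.002, -0.002, -1.0]]
force: [-1.6, 4.2, 6.7]
gripper_width: 0.001
grasp_force: 3.6
```

Request:
{"api": "apply_moves", "payload": {
  "steps": [
    [0,0,0.07,0,0,0,1],
    [0,0,0,0,0,0,1],
    [0,0,0,0,0,0,1],
    [0,0,0,0,0,0,1],
    [0,0,0,0,0,0,1]
  ]
}}

```text
t: 9.6
position: [0.4846, 0.2231, 0.1842]
tool_rot: [[0.103, -0.995, 0.002], [-0.995, -0.103, 0.003], [-0.002, -0.003, -1.0]]
force: [-2.9, 3.0, 7.9]
gripper_width: -0.001
grasp_force: 4.6
```

Request:
{"api": "apply_moves", "payload": {
  "steps": [
    [0,0,0,0,0,0,1],
    [0,0,0,0,0,0,1],
    [0,0,0,0,0,0,1],
    [0,0,0,0,0,0,1],
    [0,0,0,0,0,0,1]
  ]
}}

```text
t: 10.02
position: [0.4846, 0.2231, 0.1843]
tool_rot: [[0.103, -0.995, 0.002], [-0.995, -0.103, 0.003], [-0.002, -0.003, -1.0]]
force: [-3.3, 3.4, 8.6]
gripper_width: -0.0
grasp_force: 4.6
```

Request:
{"api": "apply_moves", "payload": {
  "steps": [
    [0,0,0,0,0,0,1],
    [0,0,0,0,0,0,1],
    [0,0,0,0,0,0,1],
    [0,0,0,0,0,0,1],
    [0,0,0,0,0,0,1]
  ]
}}

```text
t: 10.43
position: [0.4846, 0.2231, 0.1842]
tool_rot: [[0.103, -0.995, 0.002], [-0.995, -0.103, 0.003], [-0.002, -0.003, -1.0]]
force: [-2.8, 2.7, 9.1]
gripper_width: 0.0
grasp_force: 4.6
```

Request:
{"api": "apply_moves", "payload": {
  "steps": [
    [0,0,0,0,0,0,1],
    [0,0,0,0,0,0,1],
    [0,0,0,0,0,0,1],
    [0,0,0,0,0,0,1],
    [0,0,0,0,0,0,1]
  ]
}}

```text
t: 10.85
position: [0.4846, 0.2231, 0.1843]
tool_rot: [[0.103, -0.995, 0.002], [-0.995, -0.103, 0.003], [-0.002, -0.003, -1.0]]
force: [-3.4, 2.8, 8.9]
gripper_width: 0.0
grasp_force: 4.6
```

```bash
python3 - <<'E'
from rig import optics
import cv2,numpy as np
a=optics.read_camera("top")["color"][130:320,215:505]
b=optics.read_camera("scene")["color"][110:300,170:460]
cv2.imwrite("pics/a6.png",np.hstack([cv2.resize(i,(400,262),interpolation=cv2.INTER_CUBIC) for i in(a,b)]))
E
```

```text
(no output)
```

View pics/a6.png

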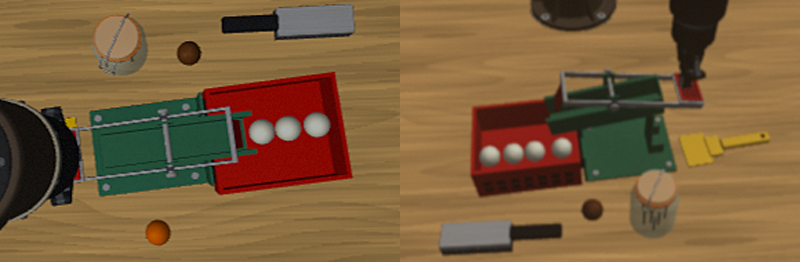

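The chute is empty in the top half. In the scene half all four balls are in the basket, at (489,156), (513,153), (536,150) and (561,146). I'll release the lever gently and retreat.

Request:
{"api": "apply_moves", "payload": {
  "steps": [
    [0,0,-0.25,0,0,0,1],
    [0,0,-0.25,0,0,0,1],
    [0,0,-0.25,0,0,0,1],
    [0,0,-0.25,0,0,0,1],
    [0,0,-0.25,0,0,0,1]
  ]
}}

```text
t: 11.37
position: [0.4839, 0.2212, 0.2338]
tool_rot: [[0.103, -0.995, 0.0], [-0.995, -0.103, -0.001], [0.001, -0.0, -1.0]]
force: [0.7, -3.1, 2.3]
gripper_width: 0.001
grasp_force: 1.5
```

Request:
{"api": "apply_moves", "payload": {
  "steps": [
    [0,0,-0.25,0,0,0,1],
    [0,0,-0.5,0,0,0,1],
    [0,0,-1,0,0,0,1],
    [-0.5,0,-0.7,0,0,0,1],
    [-1,0,0,0,0,0,1]
  ]
}}

```text
t: 11.78
position: [0.4797, 0.2809, 0.3382]
tool_rot: [[0.1, -0.995, 0.008], [-0.995, -0.1, 0.006], [-0.005, -0.008, -1.0]]
force: [1.4, 1.1, 1.5]
gripper_width: 0.002
grasp_force: 0.0
```

Request:
{"api": "apply_moves", "payload": {
  "steps": [
    [-1,0,0,0,0,0,1],
    [-1,0,0,0,0,0,1],
    [-1,0,0,0,0,0,1],
    [-0.5,0,0,0,0,0,1],
    [0,0,0,0,0,0,1]
  ]
}}

```text
t: 12.2
position: [0.462, 0.4247, 0.3286]
tool_rot: [[0.106, -0.994, -0.002], [-0.994, -0.106, -0.002], [0.001, 0.002, -1.0]]
force: [0.5, -2.0, -0.7]
gripper_width: -0.001
grasp_force: 0.0
```

```bash
python3 - <<'E'
from rig import optics
import cv2,numpy as np
a=optics.read_camera("top")["color"][130:320,215:505]
b=optics.read_camera("scene")["color"][110:300,170:460]
cv2.imwrite("pics/a7.png",np.vstack([cv2.resize(i,(458,300),interpolation=cv2.INTER_CUBIC) for i in(a,b)]))
E
```

```text
(no output)
```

View pics/a7.png

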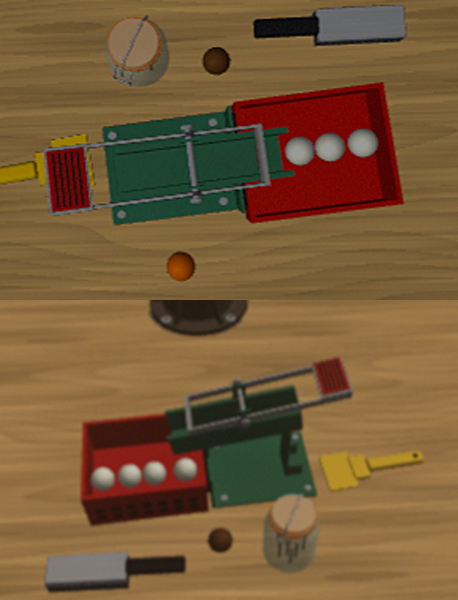

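The lever is back at rest with the gate down. All four balls are in the basket, whose far corners at (384,84) and (402,203) match their earlier positions. The jar, brush and scraper look undisturbed. Handing in.

```bash
python3 -c "
from rig import close_job
print(close_job())"
```

```text
the job is handed in; nothing more can be done
None
```

The job is done and handed in at about 12 s: the basket is against the buffer, all four balls are in it, the lever is up with the gate shut, and the jar, brush and scraper were left where they were.

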